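Tip the chopping board down and seat it on its mat

TASK

Get the chopping board ready for cutting: it stands on its long edge at one side of the blue non-slip mat. Push it over with the fingers so that it falls flat onto the mat, toward the dark stop rail, then push its near edge until its far edge rests snug against the rail at both ends, with no corner hanging over the mat. Only push the board, do not pick it up or carry it, and leave the mug, the salt mill and the green-lidded tub standing where they are.

Things in the scene. Friction and masses are not known exactly. Their poses are not given: they have to be found in the camera images.
- mat: flat blue non-slip mat with a white line just inside its rim, fixed to the worktop, 340 mm along its x axis, 390 mm along its y axis, 3 mm thick. Along its +x edge runs a dark raised stop rail, 330 mm long, 12 mm wide, top 15 mm above the worktop, its inner face at mat x = 155 mm. Origin at the centre of its underside. The board stands near the mat's -x edge and has to fall in the mat's +x direction
- board: wooden chopping board 230 x 320 x 22 mm, 0.35 to 0.65 kg, loose, standing on a long edge on the mat, top edge 233 mm above the worktop. Origin: centre of its 230 x 320 mm underside, which first faces the mat's +x. Its x axis (230 mm side) first points up; y runs along the 320 mm side; z first points level, back from the mat: the face to push is 22 mm along +z and the fall goes along -z; lying, z is up
- board_center (a point): centre of the chopping board, half-way through every dimension. The board balances until tilted some 5.5 degrees (top edge moved 22 mm), then falls by itself, turning about its foot; it skids 0 to 45 mm on as it lands, so this centre comes to lie 125 to 170 mm further along the fall. Sliding it takes a few newtons
- foot_left (a point): mid-thickness (11 mm from either face) at a corner of the board: the end of its foot edge (on which it stands), +y end
- foot_right (a point): mid-thickness (11 mm from either face) at a corner of the board: the end of its foot edge (on which it stands), -y end
- top_left (a point): mid-thickness (11 mm from either face) at a corner of the board: the end of its top edge at the start, +y end
- top_right (a point): mid-thickness (11 mm from either face) at a corner of the board: the end of its top edge at the start, -y end
- mug: white spotted mug, 82 x 117 x 91 mm tall, loose, standing on the worktop to the left of the mat as the robot sees it, clear of it; origin at the centre of its underside, z up
- mill: dark wooden salt mill, 58 mm across, 170 mm tall, loose, standing on the worktop to the right of the mat as the robot sees it, clear of it; origin at the centre of its underside, z up
- tub: clear food tub with a green lid, 65 x 65 x 194 mm tall, loose, standing on the worktop at the far left of the mat as the robot sees it, clear of it; origin at the centre of its underside, z up

How it is judged:
By the outcome, as a careful person would: the job done as asked, in the order asked, and still so for the second after the job is handed in, with the robot touching nothing.
It also fails if it takes over 48 s, if anything falls off the work surface, if the arm or the gripper's body presses on something with over 40 N, if the wrist force passes 120 N, or if a joint passes its speed limit or range.

ROBOT

A 6-joint arm with a two-finger parallel gripper is mounted at the origin on a cart in front of the work surface, level with it; the furniture and walls round the work are solid. World frame = base frame: x ahead of the robot, y to its left, z up, the work surface at z = 0. Lengths are in m, angles in rad, forces in N, time in s.
With the tool pointing down it reaches from about 0.2 to 0.875 m from the base axis. Payload 3.4 kg.
Tool frame: the origin (TCP) lies between the finger pads; the fingertips stand 25 mm ahead of it and the grasp point (between the pads) lies 6 mm ahead of it (r.nose_length is the z of the fingertips in the tool frame, in m); z points along the fingers, x is the direction in which the jaws open and shut, and the axes are right-handed (so a half turn about z gives the same grasp; the last joint's range is limited). The gripper opens to 94 mm and grips with 3 to 60 N. Pads are 16 mm wide; open, the fingers measure 119 mm over their backs; the gripper's body (75 mm by 177 mm) begins 78 mm behind the grasp point.
Start: joints at [-1.361, 0.276, 1.505, -0, 1.361, -0.121], TCP at [0.187, -0.544, 0.23] pointing down, gripper open.
Joint ranges: [-2.89, 2.89], [-0.75, 2.08], [0.22, 2.7], [-1.18, 4.32], [0.11, 2.71], [-2.7, 2.7]. Speed limits (rad/s): [2.57, 2.57, 3.14, 3.14, 3.14, 3.14].

INTERFACE

Orientations are given as a unit quaternion [w, x, y, z].
In Python, from plant import r, gripper_to, inverse_kinematics, vision, models, telemetry gives the robot as it stands. Calls block until the motion is done:
- r.move_to(position, orientation): joint-space move of the TCP to a pose.
- r.move_l(position, rot=None, vel=0.15, guard=None): straight line of the TCP; rot=None keeps the orientation; vel is the mean speed in m/s. With guard (N) it stops when the force on the tool has changed by that much, and returns True; else False.
- r.movej(angles): joint-space move.
- gripper_to(opening, f_grip=None): finger opening in m; f_grip is the grip in N (None keeps the last); returns when the fingers have stopped.
- r.hold(seconds).
- inverse_kinematics(position, orientation): joint angles nearest the present ones, or None.
- vision.snapshot(name): name is "side" or "top"; returns the picture (400x640x3 uint8, red, green, blue); there is no depth.
- vision.get_calibration(name): a dict with "fx", "fy", "cx", "cy" (pixels), "position" and "orientation" of the camera in the world. Camera axes: x right, y down, z forward; pixel columns grow to the right and rows downward; lengths in m; the calibration is good to about 2 mm. A picture is of the moment at which its call begins. get_calibration takes no time and is no camera call.
A pose or a line that the arm cannot do raises r.PlanningError and nothing moves.
- r.sign_off(): hands the job in, once; it reports no verdict.
Trained networks look in the newest picture that a camera, given by its name, has taken for a name from the list of things; names that differ only in an ending like _2 or _b are one class to them, and where a whole thing is asked for, a point or a joint stands for the part that bears it (a point fixed in the world has none). Each returns a list of dicts, best first, with "score" (0 to 1); they miss things now and then, are a little off and sometimes report something else, mostly with a low value. They report only what shows in the picture. A call takes as long as a camera call.
- models.boxes_of(thing, camera): "at" ([x, y, z] in m, in world coordinates, good to about 4 mm: the middle of the surface that is visible of it).
- models.regions_of(thing, camera): "pixels" (400x640 bool, what is visible of it).
- models.mark_of(thing, camera): "at" ([x, y, z] in m, in world coordinates, good to about 4 mm: a listed point, or the origin of a listed thing).
Readings, each from a call of its own:
- telemetry.current_t(): time.
- telemetry.current_joints(): joint angles.
- telemetry.current_dq(): joint speeds.
- telemetry.current_joint_efforts(): joint torques, N m.
- telemetry.current_ee_pos(): TCP position.
- telemetry.current_tool_rot(): TCP orientation.
- telemetry.current_wrist_force(): force on the tool from outside, world axes, zero at the start.
- telemetry.current_torque(): the same for the moment, N m.
- telemetry.current_opening(): finger opening in m.
Only numpy, scipy, OpenCV 4.12 (cv2) and the standard library are available. Lean on these libraries where they do the work, as an engineer would, in place of code of your own. Each camera call takes 0.05 s, during which the arm holds its last target.

## Working session

There is one attempt and no reset: what is moved stays moved. The work goes in short steps, each a Python script; the robot and the scene stay as the last script left them, time stands still between calls to the robot, and variables do not carry over. Pictures are saved under pics/ and viewed, and the job is handed in when it is done.

```bash
mkdir -p pics; ls; python3 - <<'E'
from plant import r, vision, models, telemetry
import cv2,numpy as np
for c in ("side","top"):
    im=vision.snapshot(c); cv2.imwrite(f"pics/{c}0.png",im[:,:,::-1])
    k=vision.get_calibration(c); print(c,{a:np.round(b,3) for a,b in k.items()})
    for n in ["mat","board","board_center","foot_left","foot_right","top_left","top_right","mug","mill","tub"]:
        print(n,[(round(d["score"],2),np.round(d["at"],3)) for d in models.mark_of(n,c)[:2]])
print(telemetry.current_t(),telemetry.current_tool_rot())
E
```

```text
pics
side {'fx': np.float64(451.459), 'fy': np.float64(451.459), 'cx': np.float64(316.978), 'cy': np.float64(197.699), 'position': array([ 0.677, -0.595,  0.929]), 'orientation': array([-0.35 ,  0.935,  0.053, -0.031])}
mat [(0.97, array([0.627, 0.123, 0.001]))]
board [(0.92, array([0.556, 0.017, 0.116]))]
board_center [(0.7, array([0.55 , 0.008, 0.12 ])), (0.5, array([ 0.677, -0.096,  0.232]))]
foot_left [(0.61, array([0.424, 0.111, 0.   ]))]
foot_right [(0.58, array([ 0.672, -0.092, -0.003]))]
top_left [(0.64, array([0.428, 0.109, 0.237]))]
top_right [(0.83, array([ 0.675, -0.094,  0.234]))]
mug [(0.7, array([0.462, 0.363, 0.002]))]
mill [(0.97, array([ 0.647, -0.204,  0.002]))]
tub [(0.93, array([ 0.608,  0.403, -0.   ]))]
top {'fx': np.float64(378.643), 'fy': np.float64(378.643), 'cx': np.float64(322.709), 'cy': np.float64(195.544), 'position': array([0.392, 0.057, 1.078]), 'orientation': array([ 0.076, -0.694,  0.713, -0.059])}
mat [(0.65, array([0.626, 0.12 , 0.001]))]
board [(0.71, array([0.556, 0.017, 0.117]))]
board_center [(0.82, array([0.545, 0.006, 0.117]))]
foot_left [(0.72, array([0.421, 0.11 , 0.002]))]
foot_right [(0.9, array([ 0.668, -0.092,  0.003])), (0.74, array([0.625, 0.124, 0.002]))]
top_left [(0.91, array([0.426, 0.112, 0.236]))]
top_right [(0.71, array([ 0.624,  0.126, -0.002])), (0.6, array([ 0.669, -0.097,  0.234]))]
mug [(0.62, array([ 0.46 ,  0.36 , -0.003]))]
mill [(0.76, array([ 0.651, -0.208,  0.002]))]
tub [(0.79, array([ 0.602,  0.396, -0.004]))]
1.1 [ 1.12915907e-05  8.13881943e-01 -5.81030277e-01  1.70296713e-05]
```

View pics/side0.png

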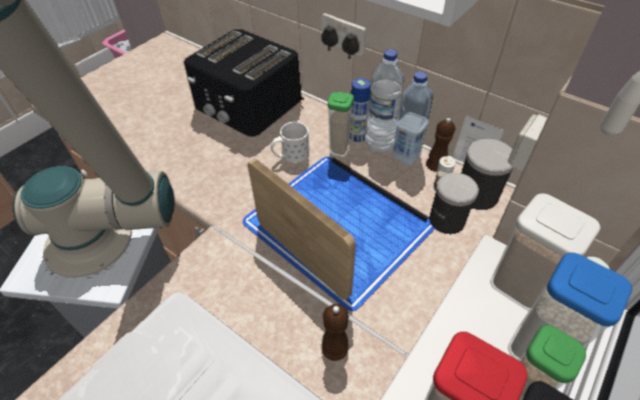

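View pics/top0.png

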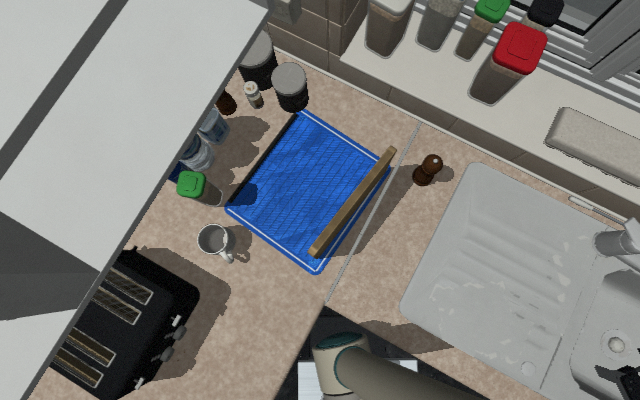

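The side picture shows the board standing with its top edge from (252,165) to (352,240). The mat is behind it, with the rail on the far side from (330,162) to (432,225). The mill is at (335,332), well clear. In the top picture the board is at (310,255)–(395,148) and the rail at (230,205)–(298,115). Next I'll measure the mat yaw precisely.

```bash
cat > h.py <<'E'
from plant import r, gripper_to, inverse_kinematics, vision, models, telemetry
import cv2,numpy as np
from scipy.spatial.transform import Rotation as R
def proj(c,uv,z):
    k=vision.get_calibration(c); q=k["orientation"]
    uv=np.atleast_2d(uv).astype(float)
    d=np.c_[(uv[:,0]-k["cx"])/k["fx"],(uv[:,1]-k["cy"])/k["fy"],np.ones(len(uv))]
    d=R.from_quat([q[1],q[2],q[3],q[0]]).apply(d); p=np.array(k["position"])
    return p+d*((z-p[2])/d[:,2])[:,None]
def pix(c,P):
    k=vision.get_calibration(c); q=k["orientation"]
    v=R.from_quat([q[1],q[2],q[3],q[0]]).inv().apply(np.atleast_2d(P)-k["position"])
    return np.c_[v[:,0]/v[:,2]*k["fx"]+k["cx"],v[:,1]/v[:,2]*k["fy"]+k["cy"]]
E
python3 - <<'E'
from h import *
for c in("side","top"):
    im=vision.snapshot(c)
    hsv=cv2.cvtColor(im,cv2.COLOR_RGB2HSV)
    m=np.zeros((400,640),bool)
    g=models.regions_of("mat",c)
    print(c,[round(d["score"],2) for d in g],g[0]["pixels"].sum())
    m=g[0]["pixels"].astype(np.uint8)
    v=im.copy(); v[m>0]=(255,0,0); cv2.imwrite(f"pics/mask_{c}.png",v[:,:,::-1])
    n,l,s,_=cv2.connectedComponentsWithStats(m)
    ys,xs=np.nonzero(m)
    P=proj(c,np.c_[xs,ys],0.003)[:,:2].astype(np.float32)
    rect=cv2.minAreaRect(P*1000); print(rect, s[1:,4])
    print(np.round(cv2.boxPoints(rect)))
for n in("top_left","top_right"):
  for c in ("side","top"):
    for _ in range(3):
        vision.snapshot(c); print(n,c,[(round(d["score"],2),np.round(d["at"],3)) for d in models.mark_of(n,c)[:1]])
E
```

```text
side [0.83] 10240
((624.888916015625, 128.76275634765625), (349.94573974609375, 393.9001159667969), 53.76231002807617) [10240]
[[ 363.  104.]
 [ 680. -129.]
 [ 887.  153.]
 [ 569.  386.]]
top [0.82] 13368
((626.068115234375, 125.159423828125), (339.7164306640625, 390.8567810058594), 53.678836822509766) [13368]
[[ 368.  104.]
 [ 683. -127.]
 [ 884.  146.]
 [ 569.  378.]]
top_left side [(0.59, array([0.428, 0.111, 0.237]))]
top_left side [(0.58, array([0.426, 0.108, 0.234]))]
top_left side [(0.71, array([0.426, 0.11 , 0.235]))]
top_left top [(0.97, array([0.427, 0.112, 0.236]))]
top_left top [(0.63, array([0.428, 0.111, 0.234]))]
top_left top [(0.61, array([0.43 , 0.11 , 0.233]))]
top_right side [(0.68, array([ 0.674, -0.096,  0.23 ]))]
top_right side [(0.74, array([ 0.673, -0.094,  0.235]))]
top_right side [(0.97, array([ 0.675, -0.092,  0.233]))]
top_right top [(0.97, array([ 0.668, -0.096,  0.232]))]
top_right top [(0.61, array([ 0.67 , -0.097,  0.236]))]
top_right top [(0.74, array([ 0.666, -0.095,  0.232]))]
```

```bash
cat >> h.py <<'E'
def quat_for(nrm):
    """tool down, tool y axis along +-nrm; returns two options"""
    n=np.array([nrm[0],nrm[1],0.]);n/=np.linalg.norm(n); out=[]
    for s in(1,-1):
        y=s*n; z=np.array([0,0,-1.]); x=np.cross(y,z)
        q=R.from_matrix(np.c_[x,y,z]).as_quat(); out.append(np.array([q[3],*q[:3]]))
    return out
def best(p,n):
    o=[(inverse_kinematics(p,q),q) for q in quat_for(n)]
    o=[a for a in o if a[0] is not None]
    return min(o,key=lambda a:abs(a[0][5]))
E
python3 - <<'E'
from h import *
tl=np.array([.4275,.110]);tr=np.array([.671,-.095]);c=(tl+tr)/2
d=(tl-tr)/np.linalg.norm(tl-tr); n=np.array([d[1],-d[0]]); print(c,n,np.degrees(np.arctan2(n[1],n[0])))
s=c-n*(.011+.050)
J,q=best(np.r_[s,.31],n); print(J,q)
r.move_to(np.r_[s,.31],q)
r.move_l(np.r_[s,.198],vel=.2)
f0=telemetry.current_wrist_force()
print(telemetry.current_t())
e=s+n*.080
print(r.move_l(np.r_[e,.198],vel=.05))
print(telemetry.current_wrist_force()-f0)
r.hold(.8)
for k in("side","top"):
    cv2.imwrite(f"pics/{k}1.png",vision.snapshot(k)[:,:,::-1])
print(telemetry.current_t(),telemetry.current_ee_pos())
E
```

```text
[0.54925 0.0075 ] [0.644039   0.76499266] 49.90633912161899
[-2.12756698e-01  1.43171080e-01  1.48565809e+00 -4.44089210e-16
  1.51276349e+00  4.87009693e-01] [-0.          0.93941276 -0.34278808  0.        ]
5.375
False
[ 0.78920978  0.41323046 -1.15405455]
8.025 [0.56150706 0.02203647 0.19800158]
```

View pics/side1.png

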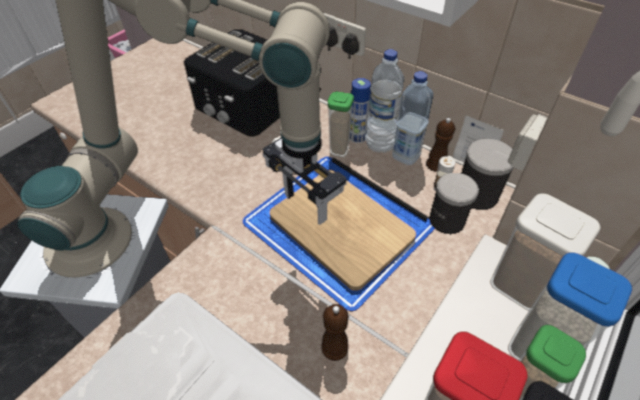

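The board has fallen flat. Its near edge runs from (272,215) to (357,288), and the gap to the rail is visible. I'll back off and measure.

```bash
cat >> h.py <<'E'
A=np.radians(53.72); EX=np.array([np.cos(A),np.sin(A)]); EY=np.array([-EX[1],EX[0]]); MC=np.array([.626,.1225])
def tomat(p): p=np.asarray(p)[:2]-MC; return np.array([p@EX,p@EY])*1000
def W(x,y,z): return np.r_[MC+(x*EX+y*EY)/1000,z]
def look(tag):
    for c in("side","top"):
        im=vision.snapshot(c); cv2.imwrite(f"pics/{c}{tag}.png",im[:,:,::-1])
        for n in["foot_left","foot_right","top_left","top_right"]:
            g=models.mark_of(n,c); print(c,n,[(round(d["score"],2),np.round(tomat(d["at"]),0),round(d["at"][2],3)) for d in g[:2]])
        g=models.regions_of("board",c)
        if g:
            m=g[0]["pixels"]; ys,xs=np.nonzero(m)
            P=np.array([tomat(p) for p in proj(c,np.c_[xs,ys],.025)],np.float32)
            rc=cv2.minAreaRect(P); print(c,"board rect",np.round(rc[0]),np.round(rc[1]),round(rc[2],1))
E
python3 - <<'E'
from h import *
p=telemetry.current_ee_pos(); 
r.move_l(W(-175,0,.24),vel=.3)
print(telemetry.current_t(),tomat(telemetry.current_ee_pos()))
look(2)
E
```

```text
8.4083 [-175.21558181   -0.43876285]
side foot_left [(0.63, array([-111.,  154.]), 0.011)]
side foot_right [(0.79, array([-127., -168.]), 0.01)]
side top_left [(0.74, array([122., 139.]), 0.015)]
side top_right [(0.57, array([ 104., -182.]), 0.014)]
side board rect [-10. -13.] [326. 239.] 86.8
top foot_left [(0.67, array([-110.,  154.]), 0.012)]
top foot_right []
top top_left [(0.87, array([121., 139.]), 0.015)]
top top_right [(0.68, array([  99., -180.]), 0.015)]
top board rect [ -5. -12.] [318. 231.] 86.5
```

View pics/top2.png

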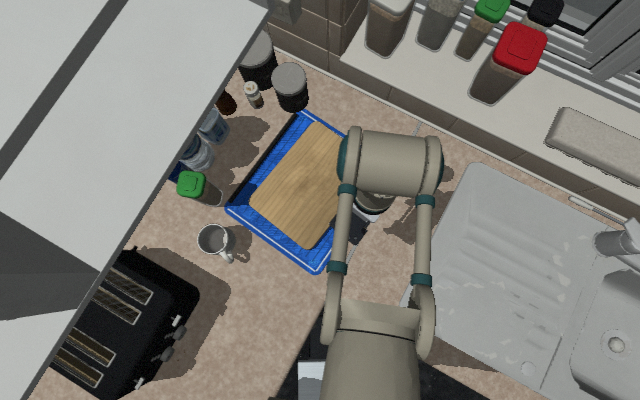

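View pics/side2.png

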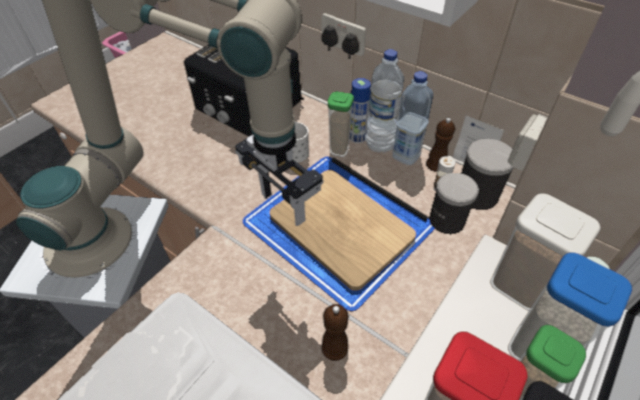

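```bash
python3 - <<'E'
from h import *
p=W(-165,-22,.12)
J,q=best(p,EX); print(J)
r.move_l(p,q,vel=.2)
print("down",r.move_l(W(-165,-22,.035),vel=.1,guard=8))
f0=telemetry.current_wrist_force()
st=r.move_l(W(-80,-22,.035),vel=.06,guard=15)
print("A",st,tomat(telemetry.current_ee_pos()),(telemetry.current_wrist_force()-f0))
if not st:
    st=r.move_l(W(-40,-22,.035),vel=.03,guard=15)
    print("B",st,tomat(telemetry.current_ee_pos()),(telemetry.current_wrist_force()-f0))
print(telemetry.current_t()); look(3)
E
```

```text
[-1.70370369e-01  3.19081436e-01  1.73562795e+00 -4.44089210e-16
  1.08688327e+00  4.62835084e-01]
down False
A True [-83.84072789 -21.09624985] [ 0.07177199  0.23269751 -0.21756808]
12.1167
side foot_left [(0.96, array([-76., 156.]), 0.012)]
side foot_right [(0.8, array([ -72., -164.]), 0.008)]
side top_left [(0.9, array([162., 153.]), 0.016)]
side top_right [(0.96, array([ 159., -166.]), 0.009)]
side board rect [35. -6.] [325. 239.] 89.9
top foot_left [(0.82, array([-74., 157.]), 0.011), (0.58, array([ 92., 275.]), -0.003)]
top foot_right []
top top_left [(0.93, array([159., 155.]), 0.015)]
top top_right [(0.84, array([ 150., -163.]), 0.014)]
top board rect [53. -6.] [215. 321.] 2.0
```

View pics/side3.png

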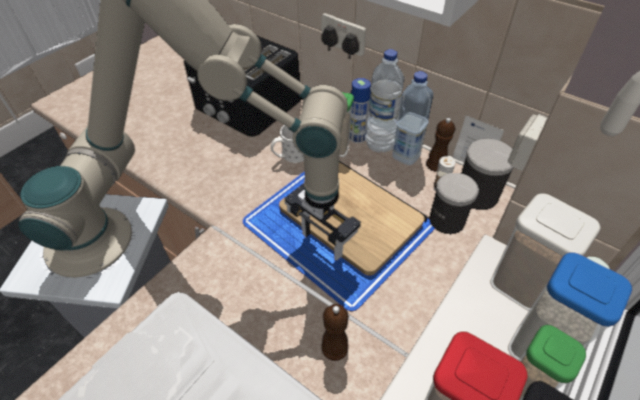

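The board has reached the rail at the far edge. I'll press once more, slowly, to seat it at both ends, then retreat and check.

```bash
python3 - <<'E'
from h import *
def press(y):
    f0=telemetry.current_wrist_force()
    st=r.move_l(W(-60,y,.035),vel=.02,guard=15)
    print(y,st,tomat(telemetry.current_ee_pos()),telemetry.current_wrist_force()-f0)
press(-22)
r.move_l(W(-105,-22,.035),vel=.1)
r.move_l(W(-105,-75,.035),vel=.15)
press(-75)
r.move_l(W(-105,-75,.035),vel=.1)
r.move_l(W(-105,60,.035),vel=.2)
press(60)
r.move_l(W(-140,60,.035),vel=.1)
r.move_l(W(-160,60,.25),vel=.2)
print(telemetry.current_t())
J=telemetry.current_joints(); J=np.array(J); J[0]-=1.0
r.movej(J)
print(telemetry.current_t()); look(4)
E
```

```text
-22 True [-83.59816472 -20.38607992] [ 0.18663364 -2.19049682  1.35599602]
-75 True [-83.58288211 -74.76928808] [-1.39056874  0.10369902  1.12979956]
60 True [-83.29871086  60.42162142] [-1.41673049 -0.62377641  0.77864004]
19.8917
21.5833
side foot_left [(0.96, array([-75., 157.]), 0.01)]
side foot_right [(0.83, array([ -72., -165.]), 0.009)]
side top_left [(0.98, array([157., 152.]), 0.016)]
side top_right [(0.84, array([ 155., -169.]), 0.013)]
side board rect [36. -6.] [326. 243.] 89.9
top foot_left [(0.62, array([-79., 157.]), 0.013)]
top foot_right [(0.93, array([ -74., -165.]), 0.013)]
top top_left [(0.67, array([160., 154.]), 0.016)]
top top_right [(0.69, array([ 155., -166.]), 0.012)]
top board rect [40. -5.] [319. 234.] 89.8
```

```bash
python3 - <<'E'
import cv2
a=cv2.imread('pics/side4.png')[140:310,230:450]; b=cv2.imread('pics/top4.png')[90:290,170:420]
cv2.imwrite('pics/sz4.png',cv2.resize(a,None,fx=3.5,fy=3.5,interpolation=2)[:600,:800]);cv2.imwrite('pics/tz4.png',cv2.resize(b,None,fx=3,fy=3,interpolation=2))
E
```

```text
(no output)
```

View pics/sz4.png

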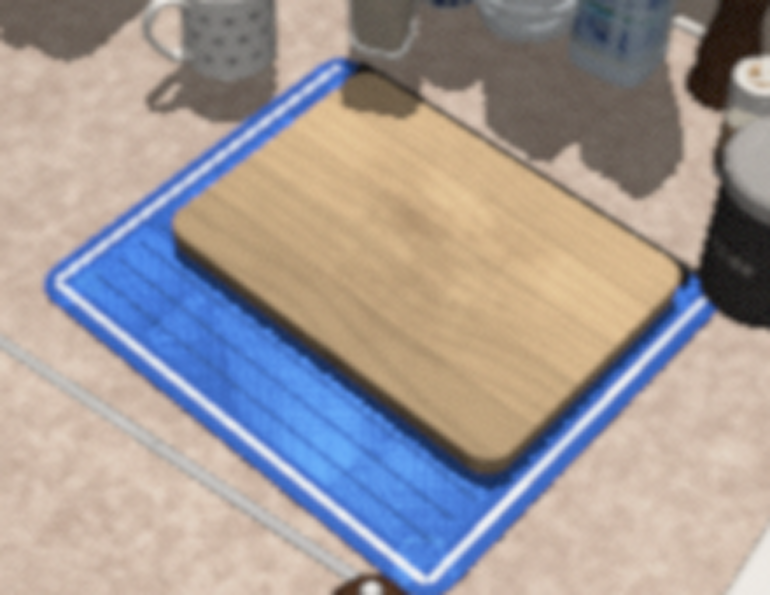

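View pics/tz4.png

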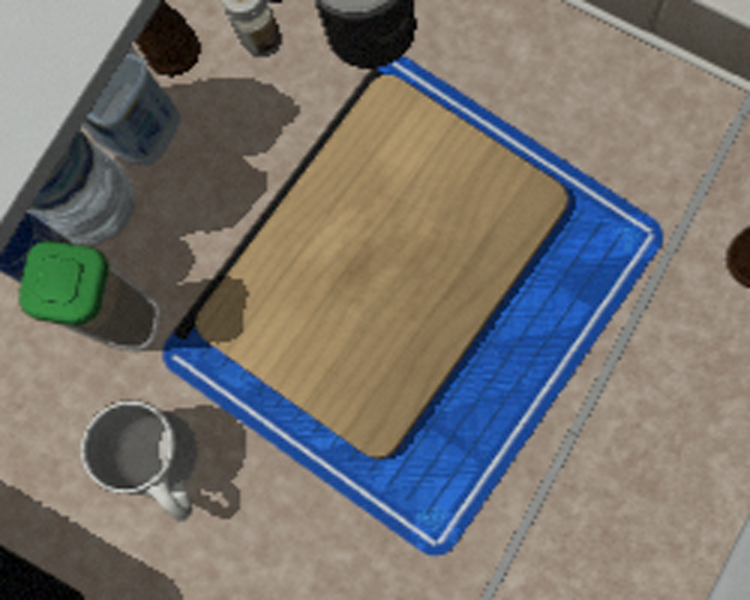

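Both views show the board flush along the rail and blue mat visible outside every corner. The mug and tub still stand. I'll check the three objects' positions and hand in.

```bash
python3 - <<'E'
from h import *
for c in("side",):
    vision.snapshot(c)
    for n in("mug","mill","tub"): print(n,[np.round(d["at"],3) for d in models.mark_of(n,c)[:1]])
print(telemetry.current_ee_pos(),telemetry.current_t())
r.sign_off()
E
```

```text
mug [array([0.461, 0.359, 0.002])]
mill [array([ 0.65 , -0.204,  0.001])]
tub [array([ 0.603,  0.4  , -0.   ])]
[ 0.28515925 -0.39007869  0.2489271 ] 22.3833
the job is handed in; nothing more can be done
```

The board is lying flat on the mat with its far edge snug against the rail. I handed the job in at about 22.4 s with the arm clear. I tipped the board over with the open fingers, then pushed its near edge until it met the rail.

- **Fit against the rail:** I pressed the near edge in the middle, towards the right end and towards the left end. Each press stopped at the same depth to within 0.3 mm, so the board is parallel to the rail and touching it.
- **Position on the mat:** The networks put the far corners at mat x of about 155–160 mm (the rail's inner face is at 155 mm), which agrees within their accuracy. The board ends are at mat y of about −167 and +155 mm, inside the mat's ±195 mm. The pictures show no corner hanging over.
- **Other objects:** The mug, salt mill and tub measure within about 5 mm of their starting positions, which is about the networks' error. None was touched.

No check failed. In one mid-push view the top camera, partly blocked by the arm, put the right far corner about 5 mm short of the rail. That difference was gone in the final clear view.

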